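# Clamp the tube rack on the bench shaker

## Task

On the diagnostics lab's bench shaker, tighten the two captive quarter-turn wing bolts that clamp the tube rack to the platform: turn each one clockwise, as seen from above, all the way to its end stop, one after the other in either order, and let go. Do not turn the round knob on the platform, and leave the bottle, the jar and the spare rack standing where they are.

Things in the scene. Friction and masses are not known exactly. Their poses are not given: they have to be found in the camera images.
- bolt_left (a joint): turn of the left wing bolt in rad, growing clockwise seen from above. 0 = loose stop, 1.571 = tight end stop, with the wings in line with the flange (the line joining the two bolts). Starts at 0.15 to 0.6, so one grasp does it. Light friction (0.06 N m), no spring: it stays where it is left and does not rise or sink.
- bolt_right (a joint): turn of the right wing bolt in rad, growing clockwise seen from above. 0 = loose stop, 1.571 = tight end stop, with the wings in line with the flange (the line joining the two bolts). Starts at 0.15 to 0.6, so one grasp does it. Light friction (0.06 N m), no spring: it stays where it is left and does not rise or sink.
- bolt_left_grip (a point): black wing bolt at the left (+y) end of the rack's flange. Point on its upright axis, at the height to grip, 163 mm above the bench; it turns with the bolt, x along the wings. The wings are an upright bar 54 mm long (x), 12 mm thick (y), 28 mm tall, top 10 mm above this point; the flange is 28 mm below it. Grip across the thickness. Nothing else stands within 65 mm of the axis.
- bolt_right_grip (a point): black wing bolt at the right (-y) end of the rack's flange. Point on its upright axis, at the height to grip, 163 mm above the bench; it turns with the bolt, x along the wings. The wings are an upright bar 54 mm long (x), 12 mm thick (y), 28 mm tall, top 10 mm above this point; the flange is 28 mm below it. Grip across the thickness. Nothing else stands within 65 mm of the axis.
- round_knob_rim (a point): mark on the top rim of the round knurled black knob (34 mm diameter, 26 mm tall, top 160 mm above the bench) that stands alone on the platform, near its far long edge; it turns easily and is not to be turned. The point is 17 mm from the knob's axis; the point's x axis points from the rim to the axis.
- reagent_center (a point): centre of the loose amber reagent bottle, 58 mm diameter, 130 mm tall, standing on the bench at the left of the shaker; leave alone.
- jar_center (a point): centre of the loose clear jar with white cap, 60 mm diameter, 75 mm tall, standing on the bench at the left of the shaker; leave alone.
- spare_rack_center (a point): centre of the loose empty black spare rack, 85 x 120 x 45 mm, lying on the bench at the right of the shaker; leave alone.
- shaker: fixed bench shaker, dark box with a cream platform 230 (x) x 360 mm (y), top 130 mm above the bench. Origin on the bench under its middle. The rack's aluminium flange, 325 mm along y, 66 mm wide, 5 mm thick, carries the bolts, 130 mm either side of the middle. Between them the black rack, 62 x 116 mm, with capped tubes, tops 179 mm above the bench.

How it is judged:
By the outcome, as a careful person would: the job done as asked, in the order asked, and still so for the second after the job is handed in, with the robot touching nothing.
It also fails if it takes over 50 s, if anything falls off the work surface, if the arm or the gripper's body presses on something with over 40 N, if the wrist force passes 120 N, or if a joint passes its speed limit or range.

## Robot

A 7-joint arm with a two-finger parallel gripper is mounted at the origin on the work surface. World frame = base frame: x ahead of the robot, y to its left, z up, the work surface at z = 0. Lengths are in m, angles in rad, forces in N, time in s.
With the tool pointing down it reaches from about 0.35 to 0.9 m from the base axis. Payload 19.9 kg.
Tool frame: the origin (TCP) lies on the centre line of the jaws, within the pads' length; the fingertips stand 11 mm ahead of it and the grasp point (between the pads) lies 8 mm behind it; z points along the fingers, y is the line along which they close (so a half turn about z gives the same grasp; the last joint's range is limited). The gripper opens to 94 mm and grips with 3 to 60 N. Pads are 16 mm wide; open, the fingers measure 119 mm over their backs; the gripper's body (75 mm by 177 mm) begins 78 mm behind the grasp point.
Start: joints at [-1.163, 0.417, -0.01, 1.614, 0.005, 1.111, -0.053], TCP at [0.271, 0.563, 0.216] pointing down, gripper open.
Joint ranges: [-2.81, 2.81], [-0.39, 2.02], [-1.27, 1.25], [0.06, 2.57], [-1.19, 4.33], [0.19, 2], [-2.82, 2.82]. Speed limits (rad/s): [1.89, 1.89, 2.39, 2.39, 3.01, 3.01, 3.01].

## Interface

Orientations are given as a unit quaternion [w, x, y, z].
In Python, from workcell import ctrl gives the robot as it stands. The module is installed in compiled form; this text tells all that it offers.
- The arm moves only by the tool drive_tool, never from a script. Its arguments are lists of equal length, an entry for each row: "rot": the turn, a rotation vector about the tool's x, y, z in rad, a list of three; "translation": the shift along the tool's x, y, z in m, a list of three; "claw": the finger opening in m, from 0 to 0.094. A call has exactly 8 rows; each row is the pose to reach, as a shift and turn from the pose commanded when the call began, along the tool's axes at that moment; what a row does not reach only later rows make up. A row lasts 1/8 s, in which the tool goes at most 62.5 mm and 10.7 degrees, less where a joint would pass 70% of its speed; a pose out of reach is approached as far as the arm can. A call with a gripper value outside its range is refused whole. The fingers move at their own pace and stop on an object; "newtons" is the grip in N (left out, the last holds). Time passes only in rows, so rows that repeat a pose let the fingers close, or fill a call up. It gives the time, the measured TCP pose, the force, the opening and the grip force at its end, in the units of the state.
- ctrl.get_state(): the state, without advancing time (a new reading comes with each control period).
- ctrl.get_image(name): name is "scene" or "top" or "wrist"; returns a dict with "frame" (400x640x3 uint8, blue, green, red), "range_z" (400x640 float32, m along the optical axis (not along the pixel's ray), 0 where there is no reading), "fx", "fy", "cx", "cy" (pixels), "R" (3x3) and "t" (3): a world point X has camera coordinates R X + t; the wrist camera has in their place "mount" (4x4, takes a point from camera to tool coordinates, whose origin is the TCP and whose axes are the flange's). Camera axes: x right, y down, z forward; pixel columns grow to the right and rows downward; lengths in m; the calibration is good to about 2 mm. A picture is of the moment at which its call begins: read the wrist's pose just before it.
- ctrl.finish_job(): hands the job in; it is judged then, once.
The state is a dict: "time": time; "q": joint angles; "qvel": joint speeds; "effort": joint torques, N m; "eef_pos": TCP position; "eef_rot": TCP orientation; "wrist_force": force on the tool from outside, world axes, zero at the start; "torque": the same for the moment, N m; "width": finger opening in m; "gripper_force": force on a finger pad.
Only numpy, scipy, OpenCV 4.12 (cv2) and the standard library are available. Lean on these libraries where they do the work, as an engineer would, in place of code of your own. Each camera call takes 0.05 s, during which the arm holds its last target. There are 200 camera calls.

## Working session

There is one attempt and no reset: what is moved stays moved. The work goes in short steps, Python scripts to look and compute and a tool call to move; the robot and the scene stay as the last step left them, time stands still between calls to the robot, and variables do not carry over. Pictures are saved under pics/ and viewed, at most 10 in all, crops included, and the job is handed in when it is done.

Besides the shell and the picture viewer there is one more tool, called as a command line: name --argument value ..., lists and objects as JSON in quotes. drive_tool: Moves the arm, as the interface text tells. Its arguments: {"type":"object","properties":{"rot":{"type":"array","items":{"type":"array","items":{"type":"number"}}},"translation":{"type":"array","items":{"type":"array","items":{"type":"number"}}},"claw":{"type":"array","items":{"type":"number"}},"newtons":{"type":"number"}},"required":["rot","translation","claw"]}

```bash
mkdir -p pics; python3 - <<'E'
from workcell import ctrl
import cv2,pickle
s=ctrl.get_state();print({k:s[k] for k in('time','eef_pos','eef_rot','width','wrist_force')})
for n in('scene','top'):
    i=ctrl.get_image(n);pickle.dump(i,open(n+'.pkl','wb'));cv2.imwrite(f'pics/{n}0.png',i['frame']);print(n,i['fx'],i['R'],i['t'])
E
```

```text
{'time': 0.0, 'eef_pos': array([0.27104126, 0.56276568, 0.21581106]), 'eef_rot': array([-1.00513520e-04,  2.22533829e-01,  9.74924771e-01, -6.12288202e-04]), 'width': 0.09404968888992846, 'wrist_force': array([1.19265423, 0.18794201, 0.53362949])}
scene 378.47919983622387 [[-0.22579175  0.97397075 -0.01997646]
 [ 0.55097071  0.11076441 -0.82714117]
 [-0.80339863 -0.1977681  -0.56163905]] [ 0.06922553 -0.22670375  1.37464017]
top 423.8424065345924 [[ 0.07482022 -0.99718743  0.00437678]
 [-0.97567596 -0.07411171 -0.20631014]
 [ 0.20605424  0.01116585 -0.97847686]] [0.00611263 0.58281385 1.08546646]
```

View pics/top0.png

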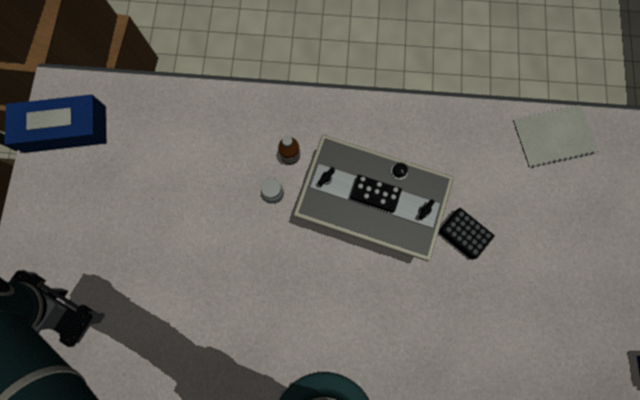

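View pics/scene0.png

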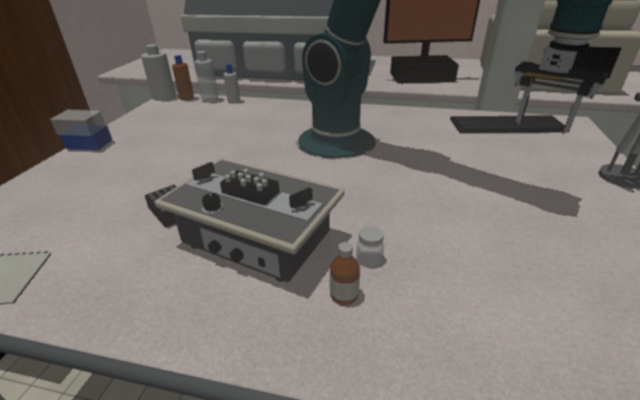

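The top view shows the shaker, with the left bolt at about (326,177), the right bolt at (426,210) and the knob at (400,170). In the scene view the left bolt is at about (301,198), the right bolt at (204,172) and the knob at (211,202). Next I'll measure the bolts with depth from both views.

```bash
cat >h.py <<'E'
import numpy as np,cv2
from scipy.spatial.transform import Rotation as Ro
def cloud(i,R=None,t=None):
    R=i['R'] if R is None else R; t=i['t'] if t is None else t
    v,u=np.mgrid[:400,:640]; z=i['range_z']
    P=np.stack([(u-i['cx'])/i['fx']*z,(v-i['cy'])/i['fy']*z,z],-1)
    return (P-t)@R      # R^T (P-t)
def ray(i,u,v):
    d=i['R'].T@np.array([(u-i['cx'])/i['fx'],(v-i['cy'])/i['fy'],1]);return -i['R'].T@i['t'],d/np.linalg.norm(d)
def bar(X,c,r=.042,lo=.15,hi=.185):
    m=(np.linalg.norm(X[...,:2]-c,axis=-1)<r)&(X[...,2]>lo)&(X[...,2]<hi)
    p=X[m]; (cx,cy),(w,h),a=cv2.minAreaRect(p[:,:2].astype(np.float32)*1000)
    if w<h: a+=90
    e=np.linalg.svd(p[:,:2]-p[:,:2].mean(0),full_matrices=False)[2][0]
    print('n',len(p),'mean',p.mean(0).round(4),'ztop',np.percentile(p[:,2],95).round(4),'rect',round(cx,1),round(cy,1),round(max(w,h),1),round(min(w,h),1),'ang',round(a%180,1),'pca',np.degrees(np.arctan2(e[1],e[0]))%180)
    return m
E
python3 - <<'E'
from h import *;import pickle
T=pickle.load(open('top.pkl','rb'));S=pickle.load(open('scene.pkl','rb'))
XT,XS=cloud(T),cloud(S)
for n,a,b in(('L',(326,177),(301,198)),('R',(426,210),(204,172)),('knob',(400,170),(211,202))):
    o1,d1=ray(T,*a);o2,d2=ray(S,*b)
    s=np.linalg.lstsq(np.c_[d1,-d2],o2-o1,rcond=None)[0];p,q=o1+s[0]*d1,o2+s[1]*d2
    print(n,'tri',((p+q)/2).round(4),'gap',np.linalg.norm(p-q).round(4),XT[a[1],a[0]].round(3),XS[b[1],b[0]].round(3))
    for X in(XT,XS): bar(X,((p+q)/2)[:2])
# platform: orientation
m=(XT[...,2]>.12)&(XT[...,2]<.15)&(np.linalg.norm(XT[...,:2]-XT[190,375,:2],axis=-1)<.3)
print(cv2.minAreaRect(XT[m][:,:2].astype(np.float32)*1000))
E
```

```text
L tri [0.62   0.0422 0.1554] gap 0.0021 [0.615 0.041 0.174] [0.634 0.047 0.165]
n 158 mean [0.6196 0.0411 0.1686] ztop 0.175 rect 621.6 41.4 51.5 23.0 ang 127.1 pca 141.55411282928662
n 289 mean [0.6277 0.0448 0.1634] ztop 0.1719 rect 624.5 45.7 53.9 18.9 ang 144.2 pca 139.67016887977056
R tri [ 0.555  -0.2101  0.1533] gap 0.0025 [ 0.551 -0.206  0.173] [ 0.568 -0.201  0.161]
n 156 mean [ 0.5558 -0.2086  0.169 ] ztop 0.175 rect 556.5 -210.3 53.2 22.1 ang 139.4 pca 149.24618382108585
n 238 mean [ 0.5622 -0.2055  0.1629] ztop 0.1713 rect 560.1 -205.3 54.5 17.7 ang 145.0 pca 148.08889753946383
knob tri [ 0.6556 -0.1443  0.1442] gap 0.0015 [ 0.651 -0.142  0.16 ] [ 0.672 -0.133  0.156]
n 155 mean [ 0.6558 -0.1436  0.1588] ztop 0.1627 rect 656.9 -143.8 34.9 32.2 ang 7.5 pca 45.075909185998626
n 172 mean [ 0.6605 -0.1396  0.1568] ztop 0.1594 rect 657.5 -142.5 35.2 35.1 ang 75.1 pca 125.69306775588134
((601.4725341796875, -40.288482666015625), (453.8711242675781, 230.67538452148438), 75.56521606445312)
```

The bolts come out at L≈(0.621,0.043) and R≈(0.557,-0.209). Their spacing of 260 mm and tops at about 173 mm match the text. The flange line is at about 75.7°, with the wings at about 141° (L) and 149° (R). I'll hover over the left bolt and check with the wrist camera.

```bash
cat >>h.py <<'E'
def plan(p,ang):
    """shift and turn (tool axes) to put TCP at p, pointing down, tool x at world angle ang deg"""
    from workcell import ctrl
    s=ctrl.get_state(); w,x,y,z=s['eef_rot']; R=Ro.from_quat([x,y,z,w])
    a=np.radians(ang); G=Ro.from_matrix(np.array([[np.cos(a),np.sin(a),0],[np.sin(a),-np.cos(a),0],[0,0,-1]]))
    print('t',round(s['time'],2),'pos',s['eef_pos'].round(4),'F',s['wrist_force'].round(1),'shift',R.inv().apply(np.array(p)-s['eef_pos']).round(4),'rot',(R.inv()*G).as_rotvec().round(4))
def wrist(fn):
    from workcell import ctrl
    s=ctrl.get_state(); i=ctrl.get_image('wrist'); cv2.imwrite(fn,i['frame'])
    w,x,y,z=s['eef_rot']; T=np.eye(4);T[:3,:3]=Ro.from_quat([x,y,z,w]).as_matrix();T[:3,3]=s['eef_pos']
    M=np.linalg.inv(T@i['mount']); return i,cloud(i,M[:3,:3],M[:3,3])
E
python3 -c "
from h import *
plan((.621,.043,.29),141)"
```

```text
t 0.1 pos [0.2711 0.5628 0.2159] F [-0.4  0.6 -0.5] shift [-0.5408 -0.3165 -0.0737] rot [-1.100e-03  2.000e-04  2.318e-01]
```

drive_tool --rot '[[0,0,0],[0,0,0.1],[0,0,0.23],[0,0,0.23],[0,0,0.23],[0,0,0.23],[0,0,0.23],[0,0,0.23]]' --translation '[[0,0,-0.06],[-0.05,-0.03,-0.074],[-0.1,-0.058,-0.074],[-0.15,-0.088,-0.074],[-0.2,-0.117,-0.074],[-0.25,-0.146,-0.074],[-0.3,-0.176,-0.074],[-0.35,-0.205,-0.074]]' --claw '[0.094,0.094,0.094,0.094,0.094,0.094,0.094,0.094]'

```text
time: 1.1
eef_pos: [0.4982, 0.2248, 0.2904]
eef_rot: [-0.0, 0.333, 0.943, -0.0]
wrist_force: [1.2, 0.4, -0.1]
width: 0.0941
gripper_force: 0.0
```

```bash
python3 -c "
from h import *
plan((.621,.043,.29),141)"
```

```text
t 1.1 pos [0.4982 0.2248 0.2904] F [ 1.2  0.4 -0.1] shift [-0.2097 -0.0644  0.0004] rot [-0.0001 -0.0001  0.002 ]
```

drive_tool --rot '[[0,0,0],[0,0,0],[0,0,0],[0,0,0],[0,0,0],[0,0,0],[0,0,0],[0,0,0]]' --translation '[[-0.05,-0.015,0],[-0.1,-0.03,0],[-0.15,-0.045,0],[-0.19,-0.06,0],[-0.21,-0.064,0],[-0.21,-0.064,0],[-0.21,-0.064,0],[-0.21,-0.064,0]]' --claw '[0.07,0.07,0.07,0.07,0.07,0.07,0.07,0.07]'

```text
time: 2.1
eef_pos: [0.6204, 0.0462, 0.2906]
eef_rot: [-0.0, 0.332, 0.943, 0.0]
wrist_force: [0.1, 0.9, 0.0]
width: 0.0699
gripper_force: 0.0
```

```bash
python3 -c "
from h import *
i,X=wrist('pics/w1.png')
bar(X,(.622,.043));bar(X,(.557,-.209))
plan((.621,.043,.156),141)"
```

```text
n 1176 mean [0.6203 0.0429 0.1702] ztop 0.1735 rect 621.7 41.7 53.1 23.1 ang 156.3 pca 142.1051692505747
n 392 mean [ 0.5388 -0.1962  0.165 ] ztop 0.1731 rect 540.1 -199.2 14.0 12.3 ang 146.5 pca 48.04707454003244
t 2.15 pos [0.6205 0.046  0.2906] F [ 0.4 -0.1 -0.6] shift [-0.0023 -0.0021  0.1346] rot [ 0.0003 -0.0002  0.0034]
```

View pics/w1.png

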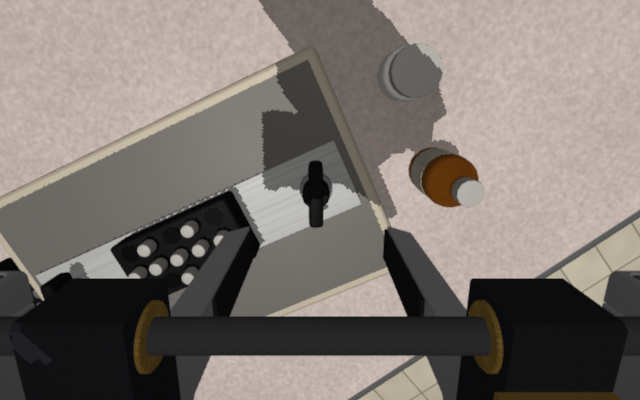

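The wings sit at (315,195), vertical in the image, so they are already in line with tool x. Before descending I'll check the wing's profile by height.

```bash
python3 -c "
from h import *
i,X=wrist('pics/w2.png')
for lo,hi in((.168,.18),(.155,.166),(.145,.155),(.138,.145)): bar(X,(.6205,.043),.035,lo,hi)
plan((.6205,.043,.156),142)"
```

```text
n 904 mean [0.6209 0.0425 0.1721] ztop 0.1736 rect 621.6 41.7 53.4 16.1 ang 136.5 pca 141.80248811737164
n 102 mean [0.6156 0.0477 0.1631] ztop 0.1659 rect 615.4 47.4 36.4 23.0 ang 140.5 pca 142.18602473949122
n 47 mean [0.6095 0.052  0.1506] ztop 0.1547 rect 610.2 49.7 25.9 23.3 ang 144.7 pca 148.85505953983989
n 143 mean [0.6185 0.045  0.1431] ztop 0.1444 rect 619.5 43.7 28.6 20.3 ang 49.3 pca 50.751648525343725
t 2.2 pos [0.6206 0.0458 0.2906] F [ 0.5  0.5 -0. ] shift [-0.0017 -0.0023  0.1346] rot [ 0.0003 -0.     -0.0143]
```

drive_tool --rot '[[0,0,-0.01],[0,0,-0.01],[0,0,-0.01],[0,0,-0.01],[0,0,-0.01],[0,0,-0.01],[0,0,-0.01],[0,0,-0.01]]' --translation '[[-0.002,-0.002,0.04],[-0.002,-0.002,0.08],[-0.002,-0.002,0.11],[-0.002,-0.002,0.125],[-0.002,-0.002,0.132],[-0.002,-0.002,0.132],[-0.002,-0.002,0.132],[-0.002,-0.002,0.132]]' --claw '[0.06,0.06,0.06,0.06,0.06,0.06,0.06,0.03]' --newtons 25

```text
time: 3.2
eef_pos: [0.6215, 0.0421, 0.1592]
eef_rot: [0.0, 0.328, 0.945, 0.0]
wrist_force: [-0.6, 0.0, -0.3]
width: 0.0532
gripper_force: 0.0
```

drive_tool --rot '[[0,0,0],[0,0,0],[0,0,0],[0,0,0],[0,0,0],[0,0,0],[0,0,0],[0,0,0]]' --translation '[[0,0,0],[0,0,0],[0,0,0],[0,0,0],[0,0,0],[0,0,0],[0,0,0],[0,0,0]]' --claw '[0.0,0.0,0.0,0.0,0.0,0.0,0.0,0.0]'

```text
time: 4.2
eef_pos: [0.6215, 0.0426, 0.1586]
eef_rot: [0.0, 0.328, 0.945, 0.0]
wrist_force: [3.9, 3.2, -1.2]
width: 0.0234
gripper_force: 25.0
```

The jaws stopped at 23.4 mm instead of the expected 12 mm, so I'll look before turning.

```bash
python3 -c "
from h import *
i,X=wrist('pics/w3.png')
cv2.imwrite('pics/w3c.png',cv2.resize(i['frame'][100:300,200:430],None,fx=3,fy=3)[:600])
from workcell import ctrl
s=ctrl.get_state();print(s['width'],s['gripper_force'],s['wrist_force'],s['torque'])"
```

```text
0.023434751711874376 24.995445907115936 [ 3.97805105  3.63151902 -1.56798191] [ 0.82001585 -0.99501051 -0.05136085]
```

View pics/w3c.png

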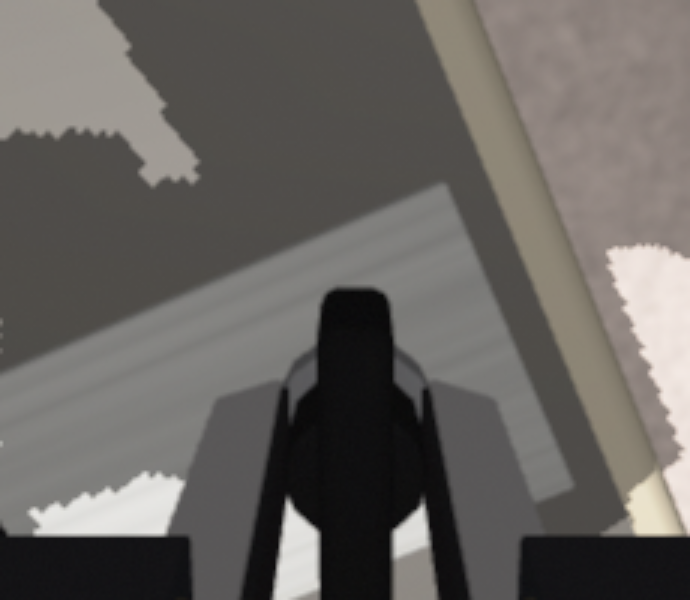

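The fingertips are on the round 23 mm hub below the wings, either side of (355,470) in the crop. I'll open a little, rise 8 mm and close on the wings alone.

drive_tool --rot '[[0,0,0],[0,0,0],[0,0,0],[0,0,0],[0,0,0],[0,0,0],[0,0,0],[0,0,0]]' --translation '[[0,0,0],[0,0,0],[0,0,-0.004],[0,0,-0.008],[0,0,-0.008],[0,0,-0.008],[0,0,-0.008],[0,0,-0.008]]' --claw '[0.035,0.035,0.035,0.035,0.035,0.0,0.0,0.0]'

```text
time: 5.25
eef_pos: [0.6215, 0.0426, 0.1665]
eef_rot: [0.0, 0.328, 0.945, 0.0]
wrist_force: [4.1, 3.5, -2.2]
width: 0.0234
gripper_force: 25.0
```

drive_tool --rot '[[0,0,0],[0,0,0],[0,0,0],[0,0,0],[0,0,0],[0,0,0],[0,0,0],[0,0,0]]' --translation '[[0,0,0],[0,0,0],[0,0,0],[0,0,0],[0,0,0],[0,0,0],[0,0,0],[0,0,0]]' --claw '[0.0,0.0,0.0,0.0,0.0,0.0,0.0,0.0]'

```text
time: 6.25
eef_pos: [0.6215, 0.0426, 0.1665]
eef_rot: [0.0, 0.328, 0.945, 0.0]
wrist_force: [3.5, 3.1, -1.9]
width: 0.0234
gripper_force: 25.0
```

```bash
python3 -c "
from h import *
from workcell import ctrl
s=ctrl.get_state();print(s['width'],s['gripper_force'],s['wrist_force'],s['torque'],s['q'].round(2))
plan((.621,.043,.166),75.7)"
```

```text
0.023354247521558333 24.995509386062622 [ 3.46612222  3.13648381 -1.89661545] [ 0.81777246 -0.94285172 -0.01947261] [-0.37  0.48  0.33  1.68 -0.18  1.01  0.93]
t 6.25 pos [0.6215 0.0426 0.1665] F [ 3.5  3.1 -1.9] shift [0.0006 0.     0.0005] rot [ 9.000e-04 -2.000e-04  1.152e+00]
```

```bash
python3 -c "
from h import *
i,X=wrist('pics/w4.png')
c=np.array([.6212,.0427]);a=np.radians(142);e=np.array([np.cos(a),np.sin(a)]);f=np.array([-e[1],e[0]])
d=X[...,:2]-c;u=d@e*1000;v=d@f*1000
m=(abs(u)<30)&(abs(v)<14)&(X[...,2]>.13)&(X[...,2]<.18)
for r in range(215,300,6):
    print(r,[(int(u[r,k]),int(v[r,k]),int(X[r,k,2]*1000)) for k in range(290,350,5) if m[r,k]])
"
```

```text
215 [(7, 13, 134), (8, 10, 137), (10, 7, 142), (20, 3, 172), (20, 1, 172), (20, 0, 172), (20, -3, 172), (10, -6, 143), (9, -9, 139), (7, -12, 134)]
221 [(4, 13, 136), (7, 10, 144), (7, 7, 144), (17, 3, 172), (17, 1, 172), (17, 0, 172), (17, -3, 172), (7, -6, 144), (6, -9, 142), (5, -12, 138)]
227 [(3, 13, 143), (5, 9, 148), (8, 6, 155), (14, 3, 172), (14, 1, 173), (14, 0, 172), (8, -6, 156), (5, -9, 148), (3, -12, 143)]
233 [(6, 11, 161), (5, 9, 158), (8, 6, 165), (11, 3, 172), (11, 1, 172), (11, 0, 173), (11, -3, 172), (8, -5, 165), (5, -8, 158), (6, -11, 161), (8, -13, 165)]
239 [(8, 13, 173), (3, 11, 162), (5, 9, 165), (5, 6, 167), (7, 3, 171), (7, 1, 172), (8, 0, 173), (8, -3, 172), (5, -5, 166), (5, -8, 166), (3, -11, 162), (9, -12, 175)]
245 [(7, 13, 177), (0, 11, 163), (2, 9, 167), (2, 6, 166), (4, 3, 171), (4, 1, 172), (5, 0, 173), (4, -3, 171), (2, -5, 167), (2, -8, 166), (0, -11, 162), (6, -12, 177)]
251 [(-1, 11, 165), (0, 9, 166), (-1, 6, 166), (2, 3, 173), (1, 1, 172), (1, 0, 172), (1, -3, 172), (0, -5, 166), (-1, -8, 166), (-1, -11, 165)]
257 [(-4, 11, 165), (-3, 9, 167), (-4, 6, 166), (-1, 4, 171), (-1, 1, 172), (0, 0, 173), (-1, -3, 171), (-3, -5, 167), (-4, -8, 166), (-5, -11, 163)]
263 [(-8, 12, 164), (-7, 9, 166), (-7, 6, 166), (-4, 4, 172), (-4, 1, 173), (-4, 0, 172), (-4, -3, 172), (-8, -6, 165), (-7, -8, 167), (-7, -11, 165)]
269 [(-26, 11, 134), (-26, 8, 135), (-7, 4, 173), (-7, 1, 172), (-8, 0, 171), (-8, -3, 172), (-27, -7, 133), (-27, -10, 134), (-26, -13, 134)]
275 [(-11, 4, 172), (-10, 1, 172), (-11, 0, 172), (-11, -3, 172)]
281 [(-15, 4, 171), (-14, 1, 172), (-14, 0, 171), (-14, -3, 171)]
287 [(-18, 4, 171), (-17, 1, 172), (-17, 0, 173), (-17, -3, 172)]
293 [(-20, 4, 173), (-21, 1, 172), (-20, 0, 172), (-20, -3, 173)]
299 [(-24, 4, 172), (-24, 1, 173), (-24, 0, 173), (-24, -3, 172)]
```

The hub is 23 mm across and reaches up to about 166 mm, so a centred grip always holds it. A 40 N friction grip far exceeds the 0.06 N m needed and the axis is centred, so I'll turn with this grip and verify afterwards.

drive_tool --rot '[[0,0,0],[0,0,0.12],[0,0,0.28],[0,0,0.44],[0,0,0.6],[0,0,0.76],[0,0,0.92],[0,0,1.05]]' --translation '[[0,0,0],[0,0,0],[0,0,0],[0,0,0],[0,0,0],[0,0,0],[0,0,0],[0,0,0]]' --claw '[0.0,0.0,0.0,0.0,0.0,0.0,0.0,0.0]' --newtons 40

```text
time: 7.3
eef_pos: [0.6219, 0.0428, 0.1665]
eef_rot: [0.0, 0.759, 0.651, 0.001]
wrist_force: [8.1, 3.9, -5.2]
width: 0.0228
gripper_force: 40.0
```

```bash
python3 -c "
from h import *
i,X=wrist('pics/w5.png')
bar(X,(.6212,.0427),.035,.1685,.18)
from workcell import ctrl
s=ctrl.get_state();print(s['width'],s['torque'])
plan((.6215,.0426,.166),75.7)"
```

```text
n 2933 mean [0.6227 0.0451 0.1726] ztop 0.1771 rect 621.3 43.1 45.5 44.5 ang 39.5 pca 82.05235663185907
0.022767431677330748 [ 0.78071095 -1.73678754  0.01111227]
t 7.35 pos [0.6219 0.0427 0.1665] F [ 7.2  4.7 -3.7] shift [-0.0002 -0.0004  0.0005] rot [ 0.0016 -0.0006  0.0906]
```

drive_tool --rot '[[0,0,0.05],[0,0,0.1],[0,0,0.13],[0,0,0.16],[0,0,0.18],[0,0,0.18],[0,0,0.18],[0,0,0.18]]' --translation '[[0,0,0],[0,0,0],[0,0,0],[0,0,0],[0,0,0],[0,0,0],[0,0,0],[0,0,0]]' --claw '[0.0,0.0,0.0,0.0,0.0,0.0,0.0,0.0]'

```text
time: 8.35
eef_pos: [0.6222, 0.0433, 0.1666]
eef_rot: [0.0, 0.813, 0.583, 0.001]
wrist_force: [10.6, 5.8, -5.4]
width: 0.023
gripper_force: 40.0
```

```bash
python3 -c "
from h import *
i,X=wrist('pics/w6.png')
cv2.imwrite('pics/w6c.png',cv2.resize(i['frame'][100:300,200:430],None,fx=3,fy=3))
from workcell import ctrl
s=ctrl.get_state();print(s['width'],s['torque'])
plan((.6215,.0426,.166),75.7)"
```

```text
0.022803004755140754 [ 1.49104858 -2.30129719  0.17489289]
t 8.4 pos [0.6222 0.0433 0.1666] F [10.6  5.8 -5.4] shift [-0.0009 -0.0004  0.0006] rot [ 0.0019 -0.0015 -0.0771]
```

View pics/w6c.png

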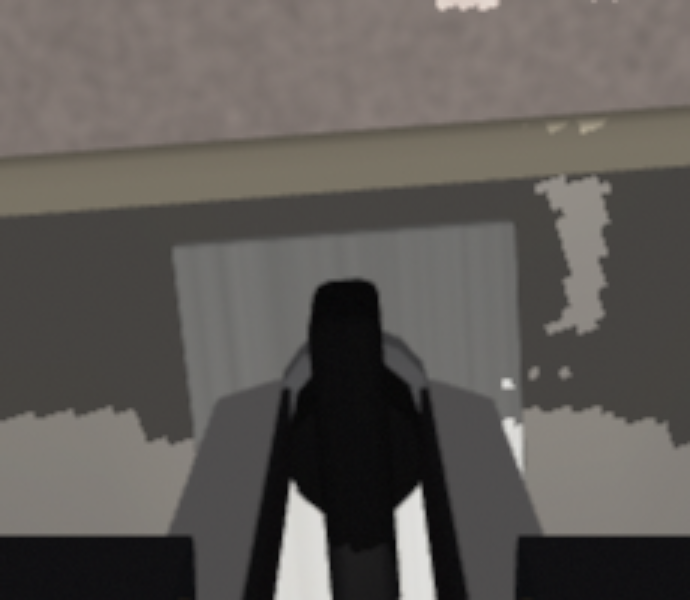

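The wing at (345,400) in the crop now lies along the flange and lags the jaws slightly, with the twisting moment up to 0.17 N m, which is what slipping at the end stop looks like. I'll release, rise and measure.

drive_tool --rot '[[0,0,0],[0,0,0],[0,0,0],[0,0,0],[0,0,0],[0,0,0],[0,0,0],[0,0,0]]' --translation '[[0,0,0],[0,0,0],[0,0,0],[0,0,-0.03],[0,0,-0.07],[0,0,-0.11],[0,0,-0.125],[0,0,-0.125]]' --claw '[0.06,0.06,0.06,0.06,0.06,0.06,0.06,0.06]'

```text
time: 9.4
eef_pos: [0.6213, 0.042, 0.2917]
eef_rot: [0.0, 0.813, 0.582, 0.0]
wrist_force: [0.2, -0.7, 0.1]
width: 0.0601
gripper_force: 0.0
```

```bash
python3 -c "
from h import *
i,X=wrist('pics/w7.png')
bar(X,(.6212,.0427),.035,.1685,.18)
m=(X[...,2]>.132)&(X[...,2]<.139)&(np.linalg.norm(X[...,:2]-[.6212,.0427],axis=-1)<.2)
# flange: bright aluminium region at ~.135 m; fit its long edges
p=X[m&(np.arange(400)[:,None]<300)][:,:2];r=cv2.minAreaRect((p*1000).astype(np.float32));print(r)
plan((.557,-.209,.29),149)"
```

```text
n 890 mean [0.6227 0.0432 0.1721] ztop 0.1736 rect 623.9 42.0 53.3 15.0 ang 75.6 pca 75.565142503012
((630.2017822265625, 16.808761596679688), (228.54937744140625, 196.0916748046875), 16.033823013305664)
t 9.45 pos [0.6208 0.0421 0.2907] F [ 0.2  0.  -0.3] shift [-0.2583  0.0205  0.0007] rot [-8.0000e-04 -3.0000e-04 -1.3577e+00]
```

The left wing is at 75.6° and the platform's long axis is at 75.57°, so the left bolt is tight. Now the right bolt.

drive_tool --rot '[[0,0,-0.17],[0,0,-0.34],[0,0,-0.51],[0,0,-0.68],[0,0,-0.85],[0,0,-1.02],[0,0,-1.19],[0,0,-1.36]]' --translation '[[-0.03,0.002,0],[-0.065,0.005,0],[-0.1,0.008,0],[-0.13,0.01,0],[-0.165,0.013,0],[-0.2,0.016,0],[-0.235,0.018,0],[-0.258,0.02,0]]' --claw '[0.06,0.06,0.06,0.06,0.06,0.06,0.06,0.06]'

```text
time: 10.45
eef_pos: [0.5558, -0.21, 0.2898]
eef_rot: [-0.001, 0.264, 0.965, -0.0]
wrist_force: [-0.3, -0.2, 1.1]
width: 0.0598
gripper_force: 0.0
```

```bash
python3 -c "
from h import *
i,X=wrist('pics/w8.png')
bar(X,(.557,-.209),.035,.1685,.18)
plan((.557,-.209,.166),149)"
```

```text
n 922 mean [ 0.556  -0.2097  0.1721] ztop 0.1735 rect 557.8 -208.8 53.8 15.0 ang 149.2 pca 149.68196692672757
t 10.5 pos [ 0.5548 -0.2128  0.29  ] F [-1.9 -3.6 -0.8] shift [-0.0002  0.0046  0.124 ] rot [-0.0019 -0.0016  0.0148]
```

View pics/w8.png

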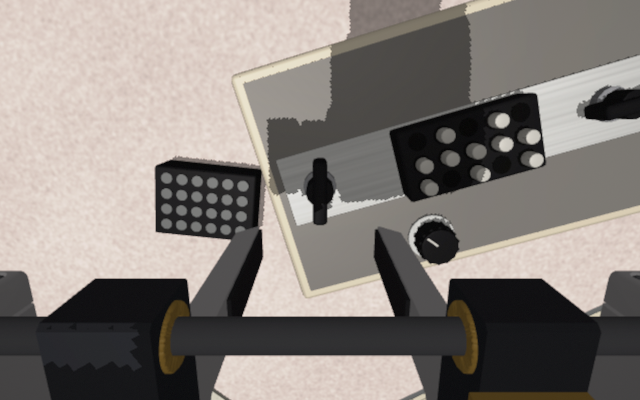

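The right wings are at (320,190) and aligned with the jaws. The rack, knob and other bolt are clear of them. I'll descend partway, then check.

drive_tool --rot '[[0,0,0],[0,0,0],[0,0,0],[0,0,0],[0,0,0],[0,0,0],[0,0,0],[0,0,0]]' --translation '[[0,0,0],[0,0,0.02],[0,0,0.04],[0,0,0.06],[0,0,0.07],[0,0,0.07],[0,0,0.07],[0,0,0.07]]' --claw '[0.06,0.06,0.06,0.06,0.06,0.06,0.06,0.06]'

```text
time: 11.5
eef_pos: [0.5572, -0.2086, 0.2221]
eef_rot: [0.0, 0.266, 0.964, 0.0]
wrist_force: [0.8, -1.1, 0.4]
width: 0.0602
gripper_force: 0.0
```

```bash
python3 -c "
from h import *
i,X=wrist('pics/w9.png')
bar(X,(.557,-.209),.035,.1685,.18)
plan((.557,-.209,.165),149.5)"
```

```text
n 1437 mean [ 0.5557 -0.2094  0.1722] ztop 0.1735 rect 556.7 -210.2 53.0 11.6 ang 149.4 pca 149.62660997520797
t 11.55 pos [ 0.5572 -0.2086  0.222 ] F [-0.1 -0.2 -0.6] shift [ 0.     -0.0004  0.057 ] rot [ 0.0002  0.0008 -0.0067]
```

drive_tool --rot '[[0,0,0],[0,0,0],[0,0,0],[0,0,0],[0,0,0],[0,0,0],[0,0,0],[0,0,0]]' --translation '[[0,0,0.02],[0,0,0.04],[0,0,0.05],[0,0,0.057],[0,0,0.057],[0,0,0.057],[0,0,0.057],[0,0,0.057]]' --claw '[0.06,0.06,0.06,0.06,0.06,0.0,0.0,0.0]' --newtons 25

```text
time: 12.55
eef_pos: [0.557, -0.2087, 0.1647]
eef_rot: [0.0, 0.266, 0.964, -0.0]
wrist_force: [-0.8, 0.7, -0.6]
width: 0.0335
gripper_force: 0.0
```

drive_tool --rot '[[0,0,0],[0,0,0],[0,0,0],[0,0,0],[0,0,0],[0,0,0],[0,0,0],[0,0,0]]' --translation '[[0,0,0],[0,0,0],[0,0,0],[0,0,0],[0,0,0],[0,0,0],[0,0,0],[0,0,0]]' --claw '[0.0,0.0,0.0,0.0,0.0,0.0,0.0,0.0]' --newtons 40

```text
time: 13.55
eef_pos: [0.5567, -0.2091, 0.1646]
eef_rot: [0.0, 0.266, 0.964, -0.0]
wrist_force: [-4.0, -3.4, 3.2]
width: 0.0227
gripper_force: 40.0
```

```bash
python3 -c "
from h import *
from workcell import ctrl
print(ctrl.get_state()['torque'])
plan((.557,-.209,.165),75.6)"
```

```text
[-0.96425959  0.89830016 -0.02752384]
t 13.55 pos [ 0.5567 -0.2091  0.1646] F [-4.  -3.4  3.2] shift [-0.0002  0.0002 -0.0004] rot [-3.0000e-04  5.0000e-04  1.2829e+00]
```

Gripped as on the left. I'll turn 1.283 rad plus a small overrun.

drive_tool --rot '[[0,0,0.08],[0,0,0.22],[0,0,0.37],[0,0,0.52],[0,0,0.67],[0,0,0.82],[0,0,0.97],[0,0,1.1]]' --translation '[[0,0,0],[0,0,0],[0,0,0],[0,0,0],[0,0,0],[0,0,0],[0,0,0],[0,0,0]]' --claw '[0.0,0.0,0.0,0.0,0.0,0.0,0.0,0.0]'

```text
time: 14.55
eef_pos: [0.5572, -0.2088, 0.1646]
eef_rot: [0.0, 0.732, 0.681, 0.0]
wrist_force: [-0.7, -3.9, 1.6]
width: 0.0226
gripper_force: 40.0
```

drive_tool --rot '[[0,0,0.06],[0,0,0.12],[0,0,0.18],[0,0,0.22],[0,0,0.25],[0,0,0.26],[0,0,0.26],[0,0,0.26]]' --translation '[[0,0,0],[0,0,0],[0,0,0],[0,0,0],[0,0,0],[0,0,0],[0,0,0],[0,0,0]]' --claw '[0.0,0.0,0.0,0.0,0.0,0.0,0.0,0.0]'

```text
time: 15.55
eef_pos: [0.5575, -0.2083, 0.1647]
eef_rot: [0.0, 0.813, 0.582, 0.0]
wrist_force: [5.2, -0.5, 3.3]
width: 0.0233
gripper_force: 40.0
```

```bash
python3 -c "
from h import *
from workcell import ctrl
print(ctrl.get_state()['torque'])
plan((.557,-.209,.165),75.6)"
```

```text
[-0.27569255 -1.18251158  0.21287266]
t 15.55 pos [ 0.5575 -0.2083  0.1647] F [ 5.2 -0.5  3.3] shift [-0.0008 -0.0002 -0.0003] rot [ 0.0008 -0.0003 -0.076 ]
```

drive_tool --rot '[[0,0,0],[0,0,0],[0,0,0],[0,0,0],[0,0,0],[0,0,0],[0,0,0],[0,0,0]]' --translation '[[0,0,0],[0,0,0],[0,0,0],[0,0,-0.03],[0,0,-0.07],[0,0,-0.11],[0,0,-0.125],[0,0,-0.125]]' --claw '[0.06,0.06,0.06,0.06,0.06,0.06,0.06,0.06]'

```text
time: 16.55
eef_pos: [0.5571, -0.2086, 0.2897]
eef_rot: [0.0, 0.813, 0.582, 0.0]
wrist_force: [-0.2, 0.1, -1.1]
width: 0.0602
gripper_force: 0.0
```

drive_tool --rot '[[0,0,0],[0,0,0],[0,0,0],[0,0,0],[0,0,0],[0,0,0],[0,0,0],[0,0,0]]' --translation '[[0,0,0],[0,0,0],[0,0,0],[0,0,0],[0,0,0],[0,0,0],[0,0,0],[0,0,0]]' --claw '[0.06,0.06,0.06,0.06,0.06,0.06,0.06,0.06]'

```text
time: 17.55
eef_pos: [0.557, -0.2086, 0.2895]
eef_rot: [0.0, 0.813, 0.582, -0.0]
wrist_force: [-0.0, 0.1, -0.2]
width: 0.0601
gripper_force: 0.0
```

```bash
python3 -c "
from h import *
i,X=wrist('pics/w10.png')
bar(X,(.557,-.209),.035,.1685,.18)
from workcell import ctrl
T=ctrl.get_image('scene');S=cloud(T);bar(S,(.6245,.045),.04,.1685,.18);cv2.imwrite('pics/s2.png',T['frame'])
print(ctrl.get_state()['wrist_force'])"
```

```text
n 892 mean [ 0.5579 -0.2084  0.1722] ztop 0.1736 rect 557.5 -209.7 54.0 12.0 ang 75.5 pca 75.58511358241682
n 95 mean [0.6239 0.0439 0.1708] ztop 0.1723 rect 622.7 43.7 52.5 14.2 ang 75.5 pca 76.58398346428213
[-0.4528889  -1.0217009   0.44892639]
```

View pics/w10.png

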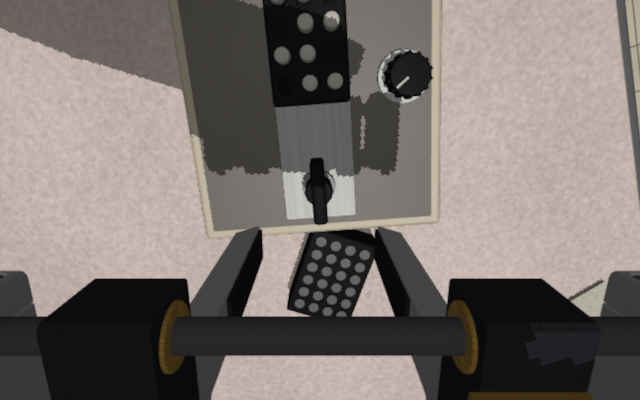

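View pics/s2.png

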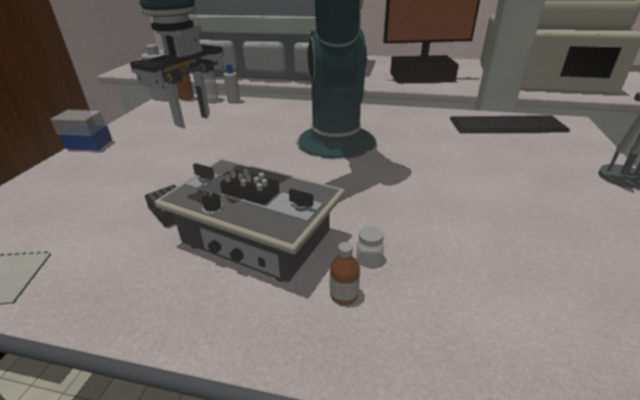

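The wrist view shows the right wing at (318,190) along the flange, at 75.6°. The scene view shows the left wing still at about 76°, with the bottle, jar, rack and knob undisturbed and the gripper clear.

```bash
python3 -c "
from workcell import ctrl
print(ctrl.finish_job())"
```

```text
the job is handed in; nothing more can be done
None
```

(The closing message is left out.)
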